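# Lock the glaze sieve into its bayonet stand

### The arm

A 7-joint arm with a two-finger parallel gripper is mounted at the origin on the work surface. World frame = base frame: x ahead of the robot, y to its left, z up, the work surface at z = 0. Lengths are in m, angles in rad, forces in N, time in s.
With the tool pointing down it reaches from about 0.35 to 0.9 m from the base axis. Payload 19.9 kg.
Tool frame: the origin (TCP) lies at the very end of the fingers, on their centre line; the grasp point (between the pads) lies 19 mm behind it (ctrl.tcp_to_grasp is the distance from the TCP to the grasp point, in m); z points along the fingers, y is the line along which they close (so a half turn about z gives the same grasp; the last joint's range is limited). The gripper opens to 94 mm and grips with 3 to 60 N. Pads are 16 mm wide; open, the fingers measure 119 mm over their backs; the gripper's body (75 mm by 177 mm) begins 78 mm behind the grasp point.
Start: joints at [1.264, 0.417, -0.01, 1.614, 0.005, 1.111, -0.053], TCP at [0.164, -0.603, 0.205] pointing down, gripper open.
Joint ranges: [-2.81, 2.81], [-0.39, 2.02], [-1.27, 1.25], [0.06, 2.57], [-1.19, 4.33], [0.19, 2], [-2.82, 2.82]. Speed limits (rad/s): [1.89, 1.89, 2.39, 2.39, 3.01, 3.01, 3.01].

### API

Orientations are given as a unit quaternion [x, y, z, w].
In Python, from workcell import ctrl, eyes gives the robot as it stands.
- The arm moves only by the tool move_arm, never from a script. Its argument "targets" is a list of rows, each a list of 2 entries, a list of its own where there are three numbers: the shift along the tool's x, y, z in cm, then the turn about the tool's z in rad. In form: [[[dx, dy, dz], twist], ...]. A call has exactly 10 rows; each row is the pose to reach, as a shift and turn from the pose commanded when the call began, along the tool's axes at that moment; what a row does not reach only later rows make up. A row lasts 1/12 s, in which the tool goes at most 41.7 mm and 7.16 degrees, less where a joint would pass 70% of its speed; a pose out of reach is approached as far as the arm can. A call with a gripper value outside its range is refused whole. "grip" is the opening, from 0 (shut) to 1 (fully open), set as the call begins (left out, the last holds). The fingers move at their own pace and stop on an object; "grip_force" is the grip in N (left out, the last holds). Time passes only in rows, so rows that repeat a pose let the fingers close, or fill a call up. It gives the time, the measured TCP pose, the force, the opening and the grip force at its end, in the units of the state.
- ctrl.sense(): the state, without advancing time (a new reading comes with each control period).
- eyes.camera(name): name is "scene" or "top" or "wrist"; returns the picture (420x560x3 uint8, red, green, blue); there is no depth.
- eyes.camera_params(name): a dict with "camera_matrix" (3x3 intrinsics, pixels), "world_to_cam" (4x4, takes a point from world to camera coordinates). Camera axes: x right, y down, z forward; pixel columns grow to the right and rows downward; lengths in m; the calibration is good to about 2 mm. The wrist camera is an equidistant fisheye: a pixel r from the principal point sees the ray r / f radians off the axis. A picture is of the moment at which its call begins: read the wrist's pose just before it. camera_params takes no time and is no camera call; for the wrist camera it gives the pose at the moment of the call.
- ctrl.finish_job(): hands the job in; it is judged then, once.
The state is a dict: "clock": time; "joint_positions": joint angles; "qvel": joint speeds; "tau": joint torques, N m; "tool_pos": TCP position; "ee_rot": TCP orientation; "ft_force": force on the tool from outside, world axes, zero at the start; "moment": the same for the moment, N m; "grip_width": finger opening in m; "grip_force": force on a finger pad.
Only numpy, scipy, OpenCV 4.12 (cv2) and the standard library are available. Lean on these libraries where they do the work, as an engineer would, in place of code of your own. Each camera call takes 0.05 s, during which the arm holds its last target. There are 200 camera calls.

### The job

Of the two small glaze sieves on the bench, take the one with two flat lugs sticking out of its sides by its wooden handle and hang it in the bayonet stand: lower it level with its lugs through the two open gaps onto the decks. Then twist it clockwise, seen from above, under the overhanging hooks until both lugs drop into the locking notches, and let go. Leave the other sieve, the one without lugs, where it stands.

Things in the scene. Friction and masses are not known exactly. Their poses are not given: they have to be found in the camera images.
- sieve_center (a point): Loose sieve WITH lugs, 0.3 to 0.5 kg, 104 mm tall; point on its axis half-way up, z up. Steel drum 90 mm across, 40 tall. Wooden handle bar on two legs: 88 mm along x, 16 along y, 24 tall, centre 40 mm above the point. Two flat lugs along +x and -x reach 75 mm from the axis, 24 mm wide, 8 thick, underside 26 mm below the point. Half a turn makes no difference.
- stand: Fixed stand, origin centre of underside, z up. Round foot 184 mm; two equal arms half a turn apart, 54 to 80 mm from the axis. First arm, degrees counter-clockwise from x: deck 21 to 88, 68 mm high; notch -21 to 21, floor 56 mm high; end stop -28 to -21; hook plate over -28 to 40, 90 to 98 mm high. Locked: sieve's x along stand's x (10 degrees either way), its point 82 mm up.
- stand_deck (a point): Point on the open part of the first arm's landing deck, on its top, 67 mm from the stand's axis, 64 degrees counter-clockwise of the stand's x. One lug goes down here (10 degrees either way), the other on the opposite arm; the sieve's point is then 94 mm above the table. From here the lugs slide clockwise 64 degrees, with 14 mm of free height under the hooks.
- plain_center (a point): The other sieve, loose: same drum and handle, but WITHOUT lugs. The point is on its axis, half-way up, 52 mm above its underside. It must stay where it is.
Not all that is in view belongs to the job. Leave any blue or pink look-alike of the part that bears sieve_center alone.

How it is judged:
On the way:
1. the lugged sieve hangs in the stand, lugs below the level of the hooks, not yet turned to the locked position (horizontal distance between sieve_center and stand below 0.03 m and z of sieve_center in the frame of stand below 0.108 m and angle between the x axis of sieve_center and the x axis of stand, either way round above 0.35 rad), for 0.05 s.
At the end, for the whole second after the job is handed in: The lugged sieve hangs in the stand, level within 7 degrees, centred within 18 mm, x axis within 17 degrees of the stand's (either way round), its point 75 to 89 mm above the stand's underside (lugs in the notches), at rest. The sieve without lugs is within 50 mm of its start (horizontal distance between sieve_center and stand below 0.018 m and angle between sieve_center's own z axis and vertical below 0.12 rad and z of sieve_center in the frame of stand between 0.075 and 0.089 m and angle between the x axis of sieve_center and the x axis of stand, either way round below 0.3 rad and linear speed of sieve below 0.02 m/s and distance of plain_center from where it was at the start of the episode below 0.05 m); the robot touches nothing.
It fails at once if the sieve without lugs is moved more than 50 mm or tipped over (distance of plain_center from where it was at the start of the episode above 0.05 m or angle between plain_center's own z axis and vertical above 0.5 rad).
It also fails if it takes over 38 s, if anything falls off the work surface, if the arm or the gripper's body presses on something with over 40 N, if the wrist force passes 120 N, or if a joint passes its speed limit or range.

## Working session

There is one attempt and no reset: what is moved stays moved. The work goes in short steps, Python scripts to look and compute and a tool call to move; the robot and the scene stay as the last step left them, time stands still between calls to the robot, and variables do not carry over. Pictures are saved under pics/ and viewed, at most 12 in all, crops included, and the job is handed in when it is done.

Besides the shell and the picture viewer there is one more tool, called after "Emit:" by a JSON object that holds its "fn" and its "kwargs", one argument or row to a line. move_arm: Moves the arm, as the interface text tells. Its arguments: {"type":"object","properties":{"targets":{"type":"array"},"grip":{"type":"number"},"grip_force":{"type":"number"}},"required":["targets"]}

```bash
mkdir -p pics
python3 - <<'E'
from workcell import ctrl, eyes
import cv2,numpy as np
a=eyes.camera("scene");b=eyes.camera("top")
for n,i in(("scene",a),("top",b)):
    cv2.imwrite(f"pics/{n}0.png",i[:,:,::-1]); p=eyes.camera_params(n); print(n,p["camera_matrix"],np.round(p["world_to_cam"],3).tolist())
s=ctrl.sense();print(s["clock"],s["tool_pos"],s["ee_rot"],s["grip_width"])
E
```

```text
scene [[510.63560857   0.         284.57845487]
 [  0.         510.63560857 204.15844443]
 [  0.           0.           1.        ]] [[-0.829, 0.56, -0.009, 0.421], [0.379, 0.55, -0.744, -0.101], [-0.412, -0.62, -0.668, 1.407], [0.0, 0.0, 0.0, 1.0]]
top [[503.52810852   0.         276.29643151]
 [  0.         503.52810852 212.23150648]
 [  0.           0.           1.        ]] [[-0.01, -1.0, -0.012, -0.051], [-0.99, 0.011, -0.143, 0.475], [0.143, 0.011, -0.99, 1.323], [0.0, 0.0, 0.0, 1.0]]
0.1 [ 0.16407205 -0.60272665  0.20487844] [ 9.91181896e-01  1.32507125e-01 -1.17025606e-04 -5.45845157e-04] 0.0941198184352695
```

View pics/scene0.png

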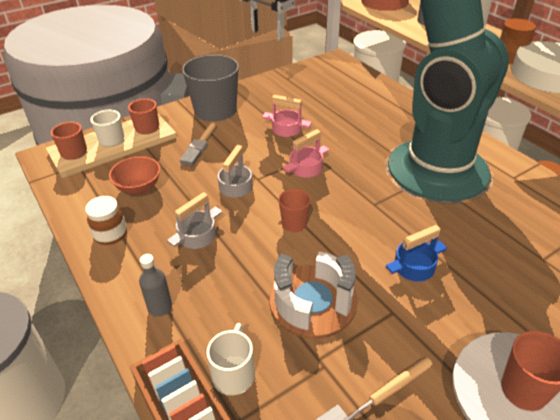

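View pics/top0.png

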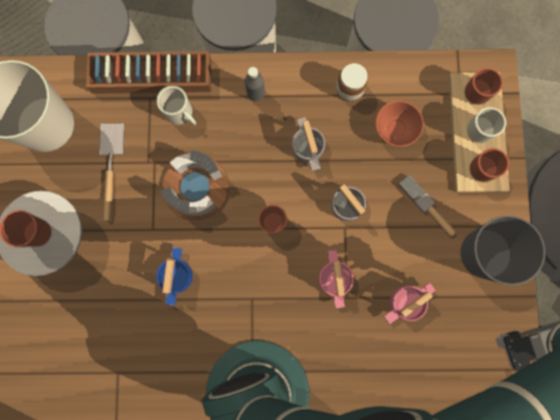

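The grey drums are the candidates. In the top view, the one at (309,145) has lugs (also scene 196,228) and the one at (349,203) has none (scene 235,178). The blue and pink ones are look-alikes. The stand is at top (195,185). I'll confirm this in one enlarged crop.

Run:
```python
import cv2,numpy as np
t=cv2.imread("pics/top0.png");s=cv2.imread("pics/scene0.png")
a=cv2.resize(t[110:235,265:385],(384,400),interpolation=cv2.INTER_CUBIC)   # x3.2
b=cv2.resize(t[135:235,145:245],(400,400),interpolation=cv2.INTER_CUBIC)   # x4
cv2.imwrite("pics/crop1.png",np.hstack([a,b]))
```

```text
(no output)
```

View pics/crop1.png

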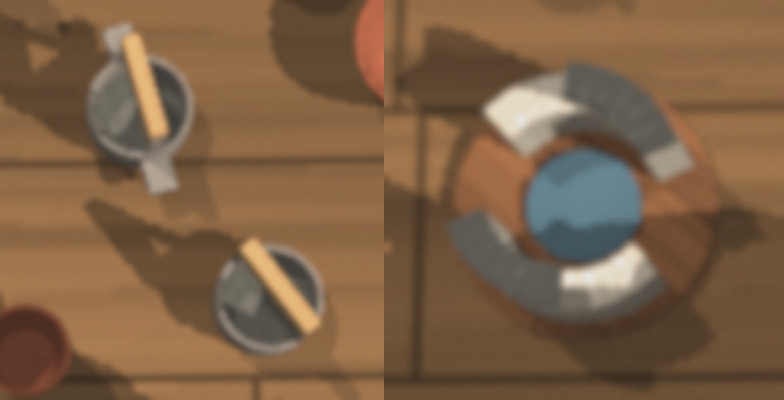

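The crop confirms it. The upper-left sieve has lugs at top-image (302,122) and (315,165); the lower-right one has none. The stand's dark hooks are at about (202,162) and (175,203), with the light open decks at (178,164) and (198,204).

```bash
cat > h.py <<'E'
import cv2,numpy as np
from workcell import ctrl, eyes
def ray(P,uv,fish=False):
    K,T=P["camera_matrix"],np.array(P["world_to_cam"]); q=np.array([(uv[0]-K[0,2])/K[0,0],(uv[1]-K[1,2])/K[1,1]])
    if fish:
        r=np.linalg.norm(q)+1e-9; d=np.r_[q/r*np.sin(r),np.cos(r)]
    else: d=np.r_[q,1]
    R=T[:3,:3]; return -R.T@T[:3,3], R.T@d
def onz(P,uv,z,fish=False):
    c,d=ray(P,uv,fish); return c+d*(z-c[2])/d[2]
def proj(P,X,fish=False):
    K,T=P["camera_matrix"],np.array(P["world_to_cam"]); c=T[:3,:3]@X+T[:3,3]
    if fish:
        s=np.hypot(c[0],c[1]); q=c[:2]/s*np.arctan2(s,c[2])
    else: q=c[:2]/c[2]
    return q*[K[0,0],K[1,1]]+K[:2,2]
def blobs(m,amin,amax=1e9):
    n,l,s,c=cv2.connectedComponentsWithStats(m.astype(np.uint8))
    return [(s[i,4],c[i],(l==i)) for i in range(1,n) if amin<s[i,4]<amax]
E
python3 - <<'E'
from h import *
t=cv2.imread("pics/top0.png"); h=cv2.cvtColor(t,cv2.COLOR_BGR2HSV)
P=eyes.camera_params("top");S=eyes.camera_params("scene")
box=np.zeros(t.shape[:2],bool); box[110:225,270:380]=1
m=box&(h[...,0]<22)&(h[...,2]>190)&(h[...,1]>70)
for a,c,l in blobs(m,40):
    pts=np.argwhere(l)[:,::-1].astype(float); W=np.array([onz(P,p,.104)[:2] for p in pts])
    r=cv2.minAreaRect((W*1000).astype(np.float32)); X=onz(P,c,.104)
    u,s,v=np.linalg.svd(W-W.mean(0),full_matrices=0)
    print("handle",a,c,X,r,"axis deg",np.degrees(np.arctan2(v[0,1],v[0,0]))%180,"scene px",proj(S,X),"wristpx",)
for n,p in (("lug",(301.9,121.9)),("lug",(315,164.7))): print(n,onz(P,p,.034))
box[:]=0; box[145:225,155:225]=1
print("pix",h[163,203],h[202,172],h[165,178],h[203,197])
m=box&(h[...,1]<60)&(h[...,2]<115)
C=[]
for a,c,l in blobs(m,60): print("hook",a,c,onz(P,c,.098)); C.append(onz(P,c,.098))
if len(C)==2: d=C[0]-C[1]; print("mid",(C[0]+C[1])/2,np.linalg.norm(d)/2,"x deg",np.degrees(np.arctan2(d[1],d[0]))-6)
m=box&(h[...,1]<60)&(h[...,2]>170)
for a,c,l in blobs(m,40): print("deck",a,c,onz(P,c,.068))
m=box&(h[...,0]>90)&(h[...,0]<115)&(h[...,1]>70)
for a,c,l in blobs(m,100): print("blue",a,c,onz(P,c,.01))
E
```

```text
handle 167 [309.79640719 135.73053892] [ 0.66484076 -0.14600819  0.104     ] ((664.61181640625, -146.27749633789062), (85.48794555664062, 13.82564640045166), 15.155315399169922) axis deg 15.00240984418059 scene px [190.74609761 201.03750687] wristpx
handle 171 [352.29239766 198.69590643] [ 0.49696696 -0.25149113  0.104     ] ((497.2586669921875, -251.4552764892578), (84.37703704833984, 13.717885971069336), 36.190330505371094) axis deg 36.39526582371124 scene px [232.27860832 153.19346513] wristpx
lug [ 0.72579621 -0.12911622  0.034     ]
lug [ 0.60416769 -0.16280423  0.034     ]
pix [21 27 95] [21 27 96] [ 20  13 230] [ 21  26 228]
hook 347 [202.19884726 161.78962536] [0.60015053 0.13538629 0.098     ]
hook 64 [191.8125   194.515625] [0.51375859 0.16127337 0.098     ]
hook 431 [181.29234339 203.16705336] [0.49141698 0.18812619 0.098     ]
deck 196 [180.12244898 163.05102041] [0.60495265 0.19922363 0.068     ]
deck 138 [200.50724638 202.7173913 ] [0.49699745 0.14340273 0.068     ]
blue 503 [194.43737575 185.91252485] [0.55396842 0.17028055 0.01      ]
```

Emit:
{"fn": "move_arm", "kwargs": {
  "targets": [
    [[2, -1, -0.8], 0],
    [[5, -2.6, -1.6], 0],
    [[8.4, -4.3, -2.4], 0],
    [[11.8, -6, -3.2], 0],
    [[15.2, -7.8, -4], 0],
    [[18.6, -9.5, -4], 0],
    [[22, -11.3, -4], 0],
    [[25.5, -13, -4], 0],
    [[29, -14.8, -4], 0],
    [[32.5, -16.6, -4], 0]
  ],
  "grip": 0.6,
  "grip_force": 40
}}

```text
clock: 0.93
tool_pos: [0.4351, -0.3559, 0.2454]
ee_rot: [0.991, 0.132, -0.0, -0.0]
ft_force: [0.4, -0.2, 0.3]
grip_width: 0.0565
grip_force: 0.0
```

Emit:
{"fn": "move_arm", "kwargs": {
  "targets": [
    [[3.5, -1.8, 0], 0],
    [[7, -3.6, 0], 0],
    [[10.5, -5.4, 0], 0],
    [[14, -7.2, 0], 0],
    [[17.5, -9, 0], 0],
    [[21, -10.8, 0], 0],
    [[24.5, -12.6, 0], 0],
    [[26.8, -13.8, 0], 0],
    [[27.8, -14.4, 0], 0],
    [[27.8, -14.4, 0], 0]
  ]
}}

```text
clock: 1.77
tool_pos: [0.6657, -0.1426, 0.2445]
ee_rot: [0.991, 0.134, -0.0, -0.001]
ft_force: [0.1, -0.4, -0.7]
grip_width: 0.0565
grip_force: 0.0
```

Run:
```python
from h import *
P=eyes.camera_params("wrist");w=eyes.camera("wrist"); cv2.imwrite("pics/w1.png",w[:,:,::-1]);np.save("w1.npy",P["world_to_cam"]);print(P["camera_matrix"])
s=ctrl.sense();print(s["clock"],s["tool_pos"],s["ee_rot"],s["grip_width"],s["joint_positions"])
h=cv2.cvtColor(cv2.imread("pics/w1.png"),cv2.COLOR_BGR2HSV)
m=(h[...,0]<22)&(h[...,2]>190)&(h[...,1]>70)
for a,c,l in blobs(m,100): print(a,c,onz(P,c,.104,True))
print(proj(P,np.array([.6648,-.146,.104]),True))
```

```text
[[325.1922621    0.         283.03582179]
 [  0.         325.1922621  209.95562123]
 [  0.           0.           1.        ]]
1.8167 [ 0.6646455  -0.14469591  0.24467066] [ 9.91075899e-01  1.33297403e-01 -5.09105009e-04 -3.25690311e-04] 0.05624461520662506 [ 0.36504036  0.50523756 -0.28917893  1.40621953  0.145447    1.25222
 -1.23906538]
16646 [400.06427971  56.18671152] [ 0.8411362  -0.21495198  0.104     ]
111 [545.48648649   5.11711712] [ 1.00204444 -0.39084708  0.104     ]
584 [144.30993151  23.00513699] [0.81017467 0.04635297 0.104     ]
197 [548.6751269   35.94416244] [ 0.9612     -0.40304561  0.104     ]
18802 [128.11844485 107.85703649] [0.71858716 0.04043835 0.104     ]
14706 [339.95913233 144.45872433] [ 0.73487276 -0.18111281  0.104     ]
197 [233.13705584 120.78680203] [ 0.72929339 -0.07371226  0.104     ]
3579 [474.27856943 176.81642917] [ 0.74987334 -0.34195926  0.104     ]
542 [ 12.16605166 151.77675277] [0.63666857 0.21141643 0.104     ]
1900 [537.51105263 227.84105263] [ 0.72132061 -0.47738355  0.104     ]
102 [ 29.35294118 152.93137255] [0.64159869 0.17725802 0.104     ]
22080 [251.24592391 248.19175725] [ 0.6042868  -0.12359424  0.104     ]
706 [  8.15014164 202.30028329] [0.56506477 0.2178294  0.104     ]
271 [ 39.86715867 190.87822878] [0.59729223 0.15426405 0.104     ]
284 [466.42957746 216.48943662] [ 0.7038376  -0.35128007  0.104     ]
704 [ 10.07528409 276.17613636] [0.44215889 0.2267291  0.104     ]
2784 [ 90.95043103 289.18283046] [0.48331114 0.06782934 0.104     ]
104 [324.52884615 326.70192308] [ 0.52529374 -0.2331969   0.104     ]
1672 [325.56339713 376.78289474] [ 0.44078008 -0.2645707   0.104     ]
399 [219.15288221 382.30075188] [ 0.38725082 -0.12610519  0.104     ]
[286.66109863 201.01837185]
```

View pics/w1.png

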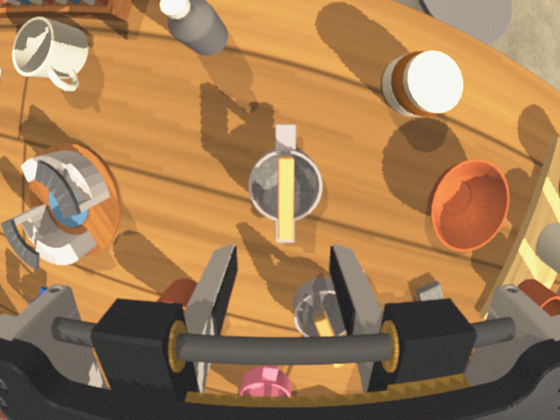

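The wrist view shows the handle at (286,200), and my top-view estimate projects to (287,201). The handle lies between the open fingers, so I'll descend and grip.

Emit:
{"fn": "move_arm", "kwargs": {
  "targets": [
    [[0, 0, 2.5], 0],
    [[0, 0, 5.5], 0],
    [[0, 0, 8.5], 0],
    [[0, 0, 11.5], 0],
    [[0, 0, 13.5], 0],
    [[0, 0, 15], 0],
    [[0, 0, 16], 0],
    [[0, 0, 16.5], 0],
    [[0, 0, 16.7], 0],
    [[0, 0, 16.7], 0]
  ]
}}

```text
clock: 2.65
tool_pos: [0.6645, -0.1461, 0.0789]
ee_rot: [0.991, 0.132, 0.0, 0.0]
ft_force: [0.6, 0.7, 0.7]
grip_width: 0.0567
grip_force: 0.0
```

Emit:
{"fn": "move_arm", "kwargs": {
  "targets": [
    [[0, 0, 0], 0],
    [[0, 0, 0], 0],
    [[0, 0, 0], 0],
    [[0, 0, 0], 0],
    [[0, 0, 0], 0],
    [[0, 0, 0], 0],
    [[0, 0, -0.5], 0],
    [[0, 0, -1.5], 0],
    [[0, 0, -3], 0],
    [[0, 0, -4.5], 0]
  ],
  "grip": 0,
  "grip_force": 45
}}

```text
clock: 3.48
tool_pos: [0.6642, -0.1454, 0.1242]
ee_rot: [0.991, 0.133, -0.0, -0.0]
ft_force: [0.3, 0.7, -5.1]
grip_width: 0.0159
grip_force: 45.0
```

Emit:
{"fn": "move_arm", "kwargs": {
  "targets": [
    [[0, 0, -2.5], 0],
    [[0, 0, -5.5], 0],
    [[0, -1, -8.5], 0],
    [[-0.3, -3.5, -11], 0],
    [[-0.6, -7, -12.5], 0],
    [[-1, -10.5, -12.5], 0],
    [[-1.3, -14, -12.5], 0],
    [[-1.5, -17, -12.5], 0],
    [[-1.6, -18.6, -12.5], 0],
    [[-1.6, -18.6, -12.5], 0]
  ]
}}

```text
clock: 4.32
tool_pos: [0.599, 0.0344, 0.2496]
ee_rot: [0.991, 0.135, 0.0, -0.001]
ft_force: [0.3, 0.7, -4.7]
grip_width: 0.0156
grip_force: 45.0
```

Run:
```python
from h import *
eyes.camera("top")
P=eyes.camera_params("wrist");w=eyes.camera("wrist"); cv2.imwrite("pics/w2.png",w[:,:,::-1]);np.save("w2.npy",P["world_to_cam"])
s=ctrl.sense();print(s["clock"],s["tool_pos"],s["ee_rot"],s["grip_width"],s["ft_force"])
print(proj(P,np.array([.549,.167,.098]),True), -P["world_to_cam"][:3,:3].T@P["world_to_cam"][:3,3])
```

```text
4.4167 [0.60007712 0.03007939 0.24912981] [9.91108356e-01 1.33057087e-01 1.38259711e-04 1.41452455e-04] 0.015683249504446637 [-0.2555591  -1.01220444 -4.92656192]
[154.73076355 208.48540323] [0.68146548 0.05451318 0.42810258]
```

View pics/w2.png

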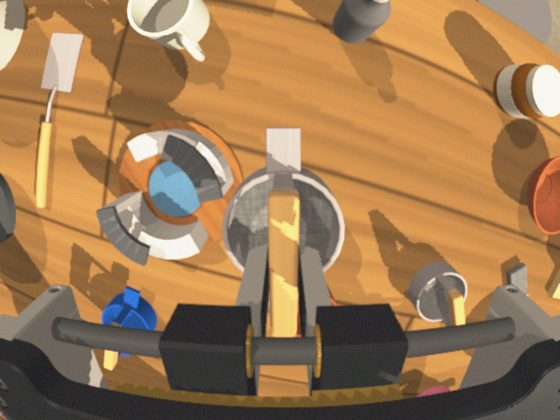

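The stand is fully visible at about (165,195), and the sieve is held level. I'll enlarge the stand to read the hook corners.

Run:
```python
import cv2
t=cv2.imread("pics/w2.png"); cv2.imwrite("pics/w2c.png",cv2.resize(t[115:265,90:250],None,fx=4,fy=4,interpolation=cv2.INTER_CUBIC))
```

```text
(no output)
```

View pics/w2c.png

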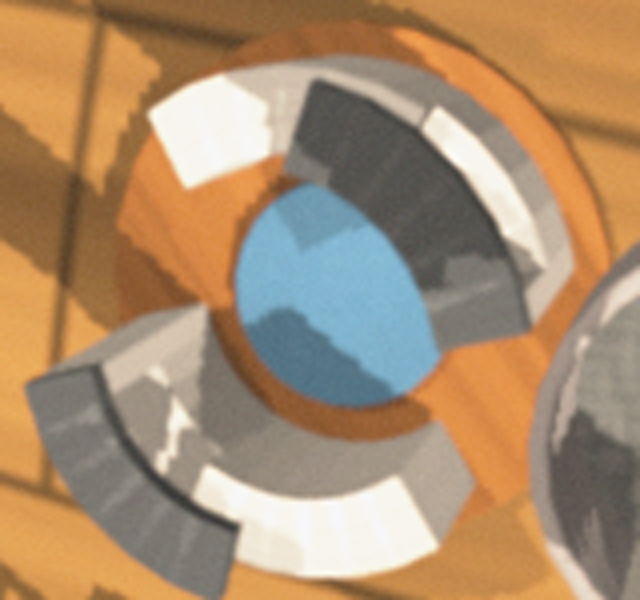

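Run:
```python
from h import *
from scipy.optimize import least_squares
P=dict(eyes.camera_params("wrist"));P["world_to_cam"]=np.load("w2.npy")
L=[(27,382,80,-28+180,.098),(97,366,54,152,.098),(238,530,54,220,.098),(218,598,80,220,.098),
(315,80,80,40,.098),(528,328,80,-28,.098),(440,352,54,-28,.098),(287,172,54,40,.098),
(150,113,80,88,.068),(188,188,54,88,.068),(437,548,80,268,.068),(403,477,54,268,.068)]
W=np.array([onz(P,(90+u/4,115+v/4),z,True)[:2] for u,v,_,_,z in L]); r=np.array([l[2] for l in L])/1e3;a=np.radians([l[3] for l in L])
f=lambda p:(np.c_[p[0]+r*np.cos(a+p[2]),p[1]+r*np.sin(a+p[2])]-W).ravel()
for k in (slice(0,4),slice(4,8),slice(8,12),slice(0,12)):
    s=least_squares(lambda p:f(p).reshape(-1,2)[k].ravel(),[.549,.167,-.6],loss='soft_l1',f_scale=.004);print(s.x[:2],np.degrees(s.x[2]),np.round(np.linalg.norm(f(s.x).reshape(-1,2)*1e3,axis=1),1))
K=P["camera_matrix"]
img=cv2.cvtColor(cv2.imread("pics/w2.png"),cv2.COLOR_BGR2HSV)
m=(img[...,0]>90)&(img[...,0]<115)&(img[...,1]>70); m[:, :130]=0;m[230:]=0;m[:,215:]=0
for A,c,l in blobs(m,300): print("blue",A,c,onz(P,c,.008,True))
```

```text
[0.55427352 0.16747117] -41.799681834752406 [1.1 1.7 2.3 1.2 1.7 2.2 3.6 3.2 2.8 5.1 2.8 2.3]
[0.55251332 0.16853676] -41.27423195346285 [1.5 3.9 2.8 2.3 0.9 1.6 2.7 1.4 0.2 2.6 1.6 3.4]
[0.55232014 0.16876001] -40.73003856041269 [2.3 4.5 2.6 2.8 1.9 0.9 3.2 0.9 1.  1.8 2.  3.2]
[0.55312447 0.16838774] -41.276049204675026 [0.9 3.2 2.5 1.9 0.7 1.3 3.2 1.5 0.6 3.1 2.1 3.1]
blue 1922 [172.64516129 189.85587929] [0.54675834 0.17565357 0.008     ]
```

The stand fits consistently at (0.553, 0.168) with yaw -41.3°, so the lugs should enter at about 22.7° world (tool at 15.2° now, twist -0.13).

Emit:
{"fn": "move_arm", "kwargs": {
  "targets": [
    [[-0.2, -2, 0], -0.03],
    [[-0.4, -5, 0], -0.06],
    [[-0.6, -8.5, 0], -0.1],
    [[-0.8, -11.5, 0], -0.13],
    [[-0.9, -13.6, 0], -0.13],
    [[-0.95, -14.6, 0.5], -0.13],
    [[-0.95, -14.6, 2.5], -0.13],
    [[-0.95, -14.6, 5], -0.13],
    [[-0.95, -14.6, 7.5], -0.13],
    [[-0.95, -14.6, 8], -0.13]
  ]
}}

```text
clock: 5.25
tool_pos: [0.5515, 0.1659, 0.1646]
ee_rot: [0.981, 0.196, -0.003, 0.0]
ft_force: [-0.0, -0.8, -5.3]
grip_width: 0.0154
grip_force: 45.0
```

Run:
```python
from h import *
w=eyes.camera("wrist"); t=eyes.camera("top"); s0=eyes.camera("scene")
cv2.imwrite("pics/c3.png",np.hstack([cv2.resize(t[110:260,110:285],None,fx=2.2,fy=2.2,interpolation=2),cv2.resize(s0[180:330,240:400],None,fx=2.2,fy=2.2,interpolation=2)])[:,:,::-1])
s=ctrl.sense();print(s["clock"],s["tool_pos"],s["ee_rot"],s["ft_force"],s["joint_positions"],2*np.degrees(np.arctan2(s["ee_rot"][1],s["ee_rot"][0])))
cv2.imwrite("pics/w3.png",w[:,:,::-1])
```

```text
5.4 [0.55330788 0.16745328 0.16908373] [ 9.80592639e-01  1.96056307e-01 -3.26822148e-05  4.27908040e-06] [ 3.49955143e-01  8.16334725e-04 -3.75045293e+00] [-0.0066045   0.40344564 -0.43156656  1.75855586  0.19372607  1.02166854
 -1.685423  ] 22.612873433414013
```

View pics/w3.png

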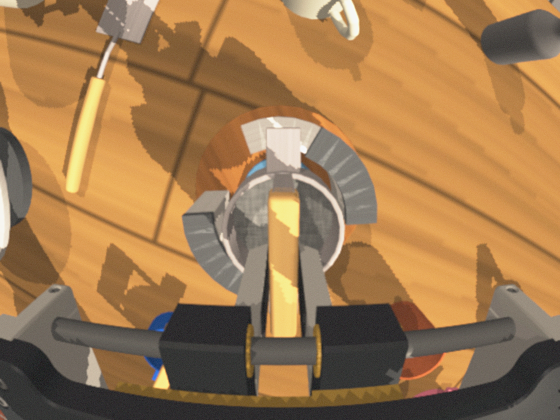

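View pics/c3.png

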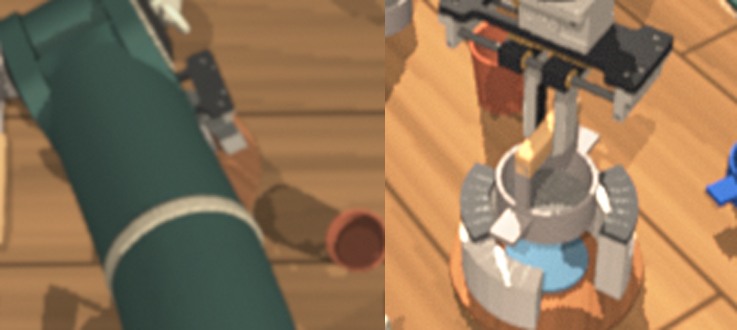

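Lug and deck gap line up (w3: lug at (283,148) over the deck at 245–315). However, joint 7 at -1.69 would end a clockwise 64° turn near its -2.82 limit. The sieve is symmetric under a half turn, so I'll turn it 180° counter-clockwise above the stand first.

Emit:
{"fn": "move_arm", "kwargs": {
  "targets": [
    [[0, 0, -1.5], 0],
    [[0, 0, -3], -0.1],
    [[0, 0, -3], -0.22],
    [[0, 0, -3], -0.34],
    [[0, 0, -3], -0.46],
    [[0, 0, -3], -0.58],
    [[0, 0, -3], -0.7],
    [[0, 0, -3], -0.82],
    [[0, 0, -3], -0.94],
    [[0, 0, -3], -1.05]
  ]
}}

```text
clock: 6.23
tool_pos: [0.5537, 0.1679, 0.2005]
ee_rot: [0.748, 0.664, 0.001, 0.001]
ft_force: [0.3, -1.0, -5.4]
grip_width: 0.0155
grip_force: 45.0
```

Emit:
{"fn": "move_arm", "kwargs": {
  "targets": [
    [[0, 0, 0], -0.12],
    [[0, 0, 0], -0.24],
    [[0, 0, 0], -0.36],
    [[0, 0, 0], -0.48],
    [[0, 0, 0], -0.6],
    [[0, 0, 0], -0.72],
    [[0, 0, 0], -0.84],
    [[0, 0, 0], -0.96],
    [[0, 0, 0], -1.08],
    [[0, 0, 0], -1.2]
  ]
}}

```text
clock: 7.07
tool_pos: [0.5538, 0.1676, 0.2004]
ee_rot: [0.243, 0.97, 0.0, 0.001]
ft_force: [0.6, -0.8, -5.7]
grip_width: 0.0155
grip_force: 45.0
```

Emit:
{"fn": "move_arm", "kwargs": {
  "targets": [
    [[0, 0, 0], -0.12],
    [[0, 0, 0], -0.24],
    [[0, 0, 0], -0.36],
    [[0, 0, 0], -0.48],
    [[0, 0, 0], -0.6],
    [[0, 0, 0], -0.72],
    [[0, 0, 0], -0.82],
    [[0, 0, 0], -0.89],
    [[0, 0, 1], -0.89],
    [[0, 0, 2], -0.89]
  ]
}}

```text
clock: 7.9
tool_pos: [0.5537, 0.1675, 0.1789]
ee_rot: [-0.194, 0.981, -0.0, 0.001]
ft_force: [-0.1, 0.2, -4.8]
grip_width: 0.0157
grip_force: 45.0
```

Run:
```python
from h import *
P=eyes.camera_params("wrist");w=eyes.camera("wrist"); s0=eyes.camera("scene")
s=ctrl.sense();print(s["clock"],s["tool_pos"],s["ee_rot"],s["ft_force"],s["joint_positions"],2*np.degrees(np.arctan2(s["ee_rot"][1],s["ee_rot"][0])))
cv2.imwrite("pics/w4.png",w[:,:,::-1])
```

```text
8.0 [0.55238119 0.16722863 0.17701172] [-1.94224824e-01  9.80956563e-01 -3.81605331e-04 -8.91187940e-04] [ 0.10738651 -0.43352637 -5.25316853] [ 0.43219759  0.58641309 -1.06883768  1.73851024  0.55781849  1.15947855
  1.1602262 ] 202.3988977839575
```

View pics/w4.png

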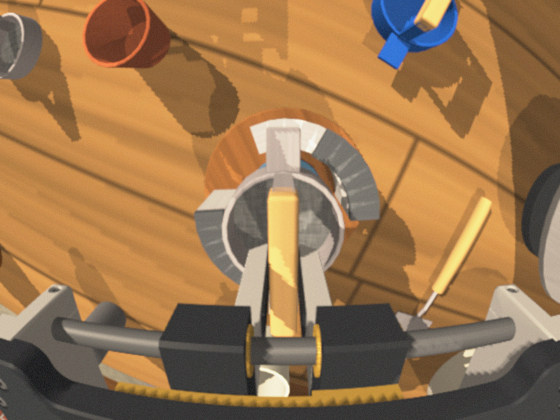

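View w4: the lugs sit over both light decks (upper lug at (284,145)) and the hooks are symmetric about the drum to about 2 mm. I'll lower it with a 1 mm correction.

Emit:
{"fn": "move_arm", "kwargs": {
  "targets": [
    [[0, 0.1, 1], 0],
    [[0, 0.1, 2.2], 0],
    [[0, 0.1, 3.2], 0],
    [[0, 0.1, 4], 0],
    [[0, 0.1, 4.6], 0],
    [[0, 0.1, 5], 0],
    [[0, 0.1, 5.2], 0],
    [[0, 0.1, 5.3], 0],
    [[0, 0.1, 5.4], 0],
    [[0, 0.1, 5.4], 0]
  ]
}}

```text
clock: 8.83
tool_pos: [0.5525, 0.1691, 0.1246]
ee_rot: [-0.196, 0.981, 0.0, 0.0]
ft_force: [-0.7, -0.3, -5.2]
grip_width: 0.0157
grip_force: 45.0
```

Emit:
{"fn": "move_arm", "kwargs": {
  "targets": [
    [[0, 0, 0.05], 0.05],
    [[0, 0, 0.1], 0.13],
    [[0, 0, 0.1], 0.21],
    [[0, 0, 0.1], 0.29],
    [[0, 0, 0.1], 0.37],
    [[0, 0, 0.1], 0.45],
    [[0, 0, 0.1], 0.53],
    [[0, 0, 0.1], 0.61],
    [[0, 0, 0.1], 0.68],
    [[0, 0, 0.1], 0.72]
  ]
}}

```text
clock: 9.67
tool_pos: [0.5525, 0.1692, 0.1239]
ee_rot: [0.164, 0.986, 0.0, 0.0]
ft_force: [-0.6, -0.6, -5.0]
grip_width: 0.0157
grip_force: 45.0
```

Emit:
{"fn": "move_arm", "kwargs": {
  "targets": [
    [[0, 0, 0], 0.07],
    [[0, 0, 0], 0.14],
    [[0, 0, 0], 0.21],
    [[0, 0, 0], 0.28],
    [[0, 0, 0], 0.35],
    [[0, 0, 0], 0.395],
    [[0, 0, 0], 0.395],
    [[0, 0, 0], 0.395],
    [[0, 0, 0], 0.395],
    [[0, 0, 0], 0.395]
  ]
}}

```text
clock: 10.5
tool_pos: [0.5524, 0.1691, 0.1235]
ee_rot: [0.352, 0.936, 0.0, -0.0]
ft_force: [-0.4, 0.3, -5.8]
grip_width: 0.0161
grip_force: 45.0
```

Run:
```python
from h import *
w=eyes.camera("wrist")
s=ctrl.sense();print(s["clock"],s["tool_pos"],s["ft_force"],s["moment"],s["joint_positions"],2*np.degrees(np.arctan2(s["ee_rot"][1],s["ee_rot"][0])))
cv2.imwrite("pics/w5.png",cv2.resize(w[90:330,160:420],None,fx=2,fy=2)[:,:,::-1])
```

```text
10.55 [0.55237075 0.16903704 0.12345777] [ 1.20985282  0.52958887 -5.14818765] [ 0.0072409  -0.14267392  0.00625891] [ 0.23692013  0.54073737 -0.77230387  1.78939825  0.44282791  0.99330498
  0.13868786] 138.75427999915388
```

View pics/w5.png

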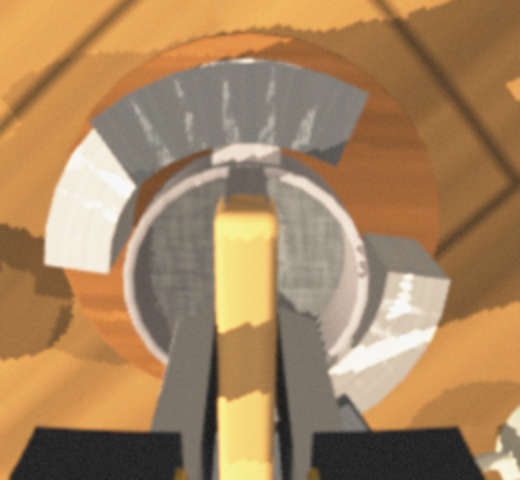

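The lug is under the hook with the sieve x axis at -41.2°. I'll lower it into the notches.

Emit:
{"fn": "move_arm", "kwargs": {
  "targets": [
    [[0, 0, 0.2], 0],
    [[0, 0, 0.4], 0],
    [[0, 0, 0.6], 0],
    [[0, 0, 0.8], 0],
    [[0, 0, 1.0], 0],
    [[0, 0, 1.15], 0],
    [[0, 0, 1.25], 0],
    [[0, 0, 1.35], 0],
    [[0, 0, 1.4], 0],
    [[0, 0, 1.4], 0]
  ]
}}

```text
clock: 11.38
tool_pos: [0.5524, 0.1692, 0.11]
ee_rot: [0.353, 0.936, -0.0, 0.0]
ft_force: [-3.8, -1.5, 5.3]
grip_width: 0.0152
grip_force: 45.0
```

Contact at TCP 0.110 puts the point about 83 mm up, so it is seated. Release and retreat upward.

Emit:
{"fn": "move_arm", "kwargs": {
  "targets": [
    [[0, 0, 0], 0],
    [[0, 0, 0], 0],
    [[0, 0, 0], 0],
    [[0, 0, 0], 0],
    [[0, 0, 0], 0],
    [[0, 0, 0], 0],
    [[0, 0, -0.5], 0],
    [[0, 0, -1.5], 0],
    [[0, 0, -3], 0],
    [[0, 0, -5], 0]
  ],
  "grip": 0.45
}}

```text
clock: 12.22
tool_pos: [0.5519, 0.169, 0.1601]
ee_rot: [0.353, 0.936, -0.0, -0.001]
ft_force: [-0.5, -0.5, 1.2]
grip_width: 0.0423
grip_force: 0.0
```

Emit:
{"fn": "move_arm", "kwargs": {
  "targets": [
    [[0, 0, -2], 0],
    [[0, 0, -4], 0],
    [[0, 0, -6], 0],
    [[0, 0, -8], 0],
    [[0, 0, -9], 0],
    [[0, 0, -10], 0],
    [[0, 0, -10], 0],
    [[0, 0, -10], 0],
    [[0, 0, -10], 0],
    [[0, 0, -10], 0]
  ]
}}

```text
clock: 13.05
tool_pos: [0.552, 0.1689, 0.2585]
ee_rot: [0.353, 0.936, -0.0, -0.001]
ft_force: [0.3, -0.6, 0.7]
grip_width: 0.0421
grip_force: 0.0
```

Run:
```python
from h import *
w=eyes.camera("wrist");s0=eyes.camera("scene")
s=ctrl.sense();print(s["clock"],s["tool_pos"],s["ft_force"])
a=cv2.resize(w[60:300,160:420],None,fx=1.5,fy=1.5); b=cv2.resize(s0[210:340,250:380],(360,360))
cv2.imwrite("pics/w6.png",np.hstack([a,b])[:,:,::-1])
```

```text
13.15 [0.55212195 0.16897789 0.25876602] [-0.10456896  0.28446592  0.934391  ]
```

View pics/w6.png

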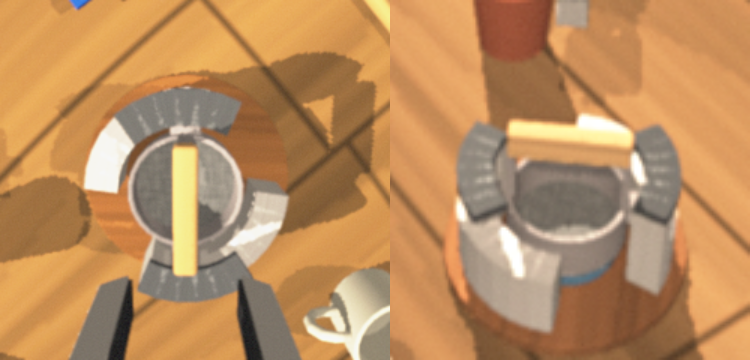

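The picture shows the sieve level in the stand, both lugs under the hooks, centred, and the gripper clear.

```bash
python3 -c "
from workcell import ctrl
print(ctrl.finish_job())"
```

```text
the job is handed in; nothing more can be done
None
```

The lugged sieve hangs level in the bayonet stand with its lugs turned under the hooks and dropped into the notches; the gripper has let go, I never touched the plain sieve, and the job is handed in at about 13 s, though the hand-in returned no verdict.

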